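# Hand over a suite of padlocks in order, rack to rack

## Robot

A 7-joint arm with a two-finger parallel gripper is mounted at the origin on a cart in front of the work surface, level with it; the furniture and walls round the work are solid. World frame = base frame: x ahead of the robot, y to its left, z up, the work surface at z = 0. Lengths are in m, angles in rad, forces in N, time in s.
With the tool pointing down it reaches from about 0.35 to 0.9 m from the base axis. Payload 8.1 kg.
Tool frame: the origin (TCP) lies on the mounting face of the last link; the fingertips stand manip.nose_length ahead of it and the grasp point (between the pads) lies 155 mm ahead of it (manip.nose_length is the distance from the TCP to the fingertips, in m); z points along the fingers, y is the line along which they close (so a half turn about z gives the same grasp; the last joint's range is limited). The gripper opens to 85 mm and grips with 20 to 120 N. Pads are 22 mm wide; open, the fingers measure 114 mm over their backs; the gripper's body (76 mm by 85 mm) begins 54 mm behind the grasp point. The pads swing forward as they close: fully open they stand 13 mm farther back than shut.
Start: joints at [-1.328, 0.434, 0.025, 1.573, -0.012, 1.134, -0.075], TCP at [0.212, 0.588, 0.405] pointing down, gripper open.
Joint ranges: [-2.62, 2.62], [-0.44, 2.09], [-1.27, 1.32], [0.08, 2.57], [-1.32, 4.46], [0.12, 2], [-2.74, 2.74]. Speed limits (rad/s): [2.22, 2.22, 3.01, 3.01, 3.14, 3.14, 3.14].

## Interface

Orientations are given as a 3x3 rotation matrix whose columns are the frame's x, y, z axes.
In Python, from station import manip gives the robot as it stands.
- The arm moves only by the tool apply_moves, never from a script. Its argument "motion" is a list of rows, each a list of 4 numbers: the shift along the tool's x, y, z in m, then the turn about the tool's z in degrees. A call has 1 to 20 rows; each row shifts and turns the commanded pose from where the row before left it, along the tool's axes as they then stand; what a row does not reach is not made up. A row lasts 1/8 s, in which the tool goes at most 62.5 mm and 10.7 degrees, less where a joint would pass 70% of its speed; a pose out of reach is approached as far as the arm can. A call is refused whole if a number of a shift passes 0.0625 or a number of a turn 10.7, either way. A call with a gripper value outside its range is refused whole. "hand" is the closure, from 0 (fully open) to 1 (shut), set as the call begins (left out, the last holds). The fingers move at their own pace and stop on an object; "newtons" is the grip in N (left out, the last holds). Time passes only in rows, so rows that do not move let the fingers close. It gives the time, the measured TCP pose, the force, the opening and the grip force at its end, in the units of the state.
- manip.state(): the state, without advancing time (a new reading comes with each control period).
- manip.capture(name): name is "scene" or "top"; returns a dict with "frame" (400x640x3 uint8, red, green, blue), "z_map" (400x640 float32, m along the optical axis (not along the pixel's ray), 0 where there is no reading), "mtx" (3x3 intrinsics, pixels), "eye" and "rotation" of the camera in the world. Camera axes: x right, y down, z forward; pixel columns grow to the right and rows downward; lengths in m; the calibration is good to about 2 mm. A picture is of the moment at which its call begins.
- manip.job_done(): hands the job in; it is judged then, once.
The state is a dict: "t": time; "joint_positions": joint angles; "joint_velocities": joint speeds; "joint_torque": joint torques, N m; "ee_pos": TCP position; "tool_rot": TCP orientation; "wrist_force": force on the tool from outside, world axes, zero at the start; "torque": the same for the moment, N m; "finger_gap": finger opening in m; "gripper_force": force on a finger pad.
Only numpy, scipy, OpenCV 4.12 (cv2) and the standard library are available. Lean on these libraries where they do the work, as an engineer would, in place of code of your own. Each camera call takes 0.05 s, during which the arm holds its last target. There are 200 camera calls.

## Task

The four coloured safety padlocks in the beech pinning rack are done and go out to the customer, while their keys stay behind in their row for copying. Move the padlocks one by one to the empty grey steel stand so that they stand there in the same left-to-right order as on the pinning rack (the order of their keys), one in each slot, keyway up, shackle hanging down through the slot and body sitting flat on the deck. Leave the keys lying where they are.

Things in the scene. Friction and masses are not known exactly. Their poses are not given: they have to be found in the camera images.
- padlock_red: Shut padlock, red plastic body, standing keyway up, about 140 g. Body 24 (its x) x 44 (y) x 40 mm high, flat upright sides. Origin: centre of the body's lower face, which sits on a rack's deck; z up. Below it hangs the steel shackle, a rounded U 30 mm wide (y), 6 mm thick (x), reaching 29 mm below the origin. A half turn about z makes no difference.
- padlock_yellow: Shut padlock, yellow plastic body, standing keyway up, about 140 g. Body 24 (its x) x 44 (y) x 40 mm high, flat upright sides. Origin: centre of the body's lower face, which sits on a rack's deck; z up. Below it hangs the steel shackle, a rounded U 30 mm wide (y), 6 mm thick (x), reaching 29 mm below the origin. A half turn about z makes no difference.
- padlock_green: Shut padlock, green plastic body, standing keyway up, about 140 g. Body 24 (its x) x 44 (y) x 40 mm high, flat upright sides. Origin: centre of the body's lower face, which sits on a rack's deck; z up. Below it hangs the steel shackle, a rounded U 30 mm wide (y), 6 mm thick (x), reaching 29 mm below the origin. A half turn about z makes no difference.
- padlock_blue: Shut padlock, blue plastic body, standing keyway up, about 140 g. Body 24 (its x) x 44 (y) x 40 mm high, flat upright sides. Origin: centre of the body's lower face, which sits on a rack's deck; z up. Below it hangs the steel shackle, a rounded U 30 mm wide (y), 6 mm thick (x), reaching 29 mm below the origin. A half turn about z makes no difference.
- key_red: Key of the red padlock, round red cap 23 mm, brass blade; 44 mm long, 5 mm thick, 15 g, loose, lying flat on the pinning rack's key ledge, 58 mm in front (towards the robot) of the slot where its padlock stands at the start. Origin: centre of its underside; x from cap to tip. Not to be moved.
- key_yellow: Key of the yellow padlock, round yellow cap 23 mm, brass blade; 44 mm long, 5 mm thick, 15 g, loose, lying flat on the pinning rack's key ledge, 58 mm in front (towards the robot) of the slot where its padlock stands at the start. Origin: centre of its underside; x from cap to tip. Not to be moved.
- key_green: Key of the green padlock, round green cap 23 mm, brass blade; 44 mm long, 5 mm thick, 15 g, loose, lying flat on the pinning rack's key ledge, 58 mm in front (towards the robot) of the slot where its padlock stands at the start. Origin: centre of its underside; x from cap to tip. Not to be moved.
- key_blue: Key of the blue padlock, round blue cap 23 mm, brass blade; 44 mm long, 5 mm thick, 15 g, loose, lying flat on the pinning rack's key ledge, 58 mm in front (towards the robot) of the slot where its padlock stands at the start. Origin: centre of its underside; x from cap to tip. Not to be moved.
- pinning_rack: Rack the padlocks start in: aluminium deck on beech cheeks, fixed, 272 mm long (y). Origin on the bench under the middle of the row; x away from the robot, y to its left, yaw within 9 deg. Deck 54 mm deep, top 44 mm up. Slots at y = 87, 29, -29, -87 mm, each a through hole 14 (x) x 38 mm (y); a seated padlock has its origin 44 mm up. Key ledge in front (x -29 to -89 mm), 15 mm high.
- outgoing_stand: Empty grey steel stand to fill, fixed, 294 mm long (y), in front of or behind the pinning rack. Origin on the bench under the middle of the row; x away from the robot, y to its left, yaw within 9 deg. Deck 58 mm deep, top 44 mm up. Slots at y = 87, 29, -29, -87 mm, each a through hole 14 (x) x 38 mm (y); a seated padlock has its origin 44 mm up. Things within 80 mm are under 65 mm high.
Things that resemble listed ones, but are neither listed nor needed, are in the scene too. What is meant by the padlock_green is not purple, and is the larger of those in its own colour. What is shaped like the padlock_yellow but purple is not meant.

How it is judged:
At the end, for the whole second after the job is handed in: Each padlock rests released in the stand, on the deck (height within 4 mm, tilt under 0.15 rad), within 8 mm across and 9 mm along of its slot's centre, turned under 0.25 rad (either way round), in the slot with the same place from the left as its key has on the pinning rack (x of padlock_red in the frame of outgoing_stand between -0.008 and 0.008 m and z of padlock_red in the frame of outgoing_stand between 0.04 and 0.048 m and angle between the y axis of each of padlock_red, padlock_yellow, padlock_green, padlock_blue and the y axis of outgoing_stand, either way round below 0.25 rad and angle between each of padlock_red, padlock_yellow, padlock_green, padlock_blue's own z axis and vertical below 0.15 rad and linear speed of each of padlock_red, padlock_yellow, padlock_green, padlock_blue below 0.02 m/s and angular speed of each of padlock_red, padlock_yellow, padlock_green, padlock_blue below 0.2 rad/s and ((y of key_red in the frame of pinning_rack between 0.062 and 0.112 m and y of padlock_red in the frame of outgoing_stand between 0.078 and 0.096 m) or (y of key_red in the frame of pinning_rack between 0.004 and 0.054 m and y of padlock_red in the frame of outgoing_stand between 0.02 and 0.038 m) or (y of key_red in the frame of pinning_rack between -0.054 and -0.004 m and y of padlock_red in the frame of outgoing_stand between -0.038 and -0.02 m) or (y of key_red in the frame of pinning_rack between -0.112 and -0.062 m and y of padlock_red in the frame of outgoing_stand between -0.096 and -0.078 m)) and x of padlock_yellow in the frame of outgoing_stand between -0.008 and 0.008 m and z of padlock_yellow in the frame of outgoing_stand between 0.04 and 0.048 m and ((y of key_yellow in the frame of pinning_rack between 0.062 and 0.112 m and y of padlock_yellow in the frame of outgoing_stand between 0.078 and 0.096 m) or (y of key_yellow in the frame of pinning_rack between 0.004 and 0.054 m and y of padlock_yellow in the frame of outgoing_stand between 0.02 and 0.038 m) or (y of key_yellow in the frame of pinning_rack between -0.054 and -0.004 m and y of padlock_yellow in the frame of outgoing_stand between -0.038 and -0.02 m) or (y of key_yellow in the frame of pinning_rack between -0.112 and -0.062 m and y of padlock_yellow in the frame of outgoing_stand between -0.096 and -0.078 m)) and x of padlock_green in the frame of outgoing_stand between -0.008 and 0.008 m and z of padlock_green in the frame of outgoing_stand between 0.04 and 0.048 m and ((y of key_green in the frame of pinning_rack between 0.062 and 0.112 m and y of padlock_green in the frame of outgoing_stand between 0.078 and 0.096 m) or (y of key_green in the frame of pinning_rack between 0.004 and 0.054 m and y of padlock_green in the frame of outgoing_stand between 0.02 and 0.038 m) or (y of key_green in the frame of pinning_rack between -0.054 and -0.004 m and y of padlock_green in the frame of outgoing_stand between -0.038 and -0.02 m) or (y of key_green in the frame of pinning_rack between -0.112 and -0.062 m and y of padlock_green in the frame of outgoing_stand between -0.096 and -0.078 m)) and x of padlock_blue in the frame of outgoing_stand between -0.008 and 0.008 m and z of padlock_blue in the frame of outgoing_stand between 0.04 and 0.048 m and ((y of key_blue in the frame of pinning_rack between 0.062 and 0.112 m and y of padlock_blue in the frame of outgoing_stand between 0.078 and 0.096 m) or (y of key_blue in the frame of pinning_rack between 0.004 and 0.054 m and y of padlock_blue in the frame of outgoing_stand between 0.02 and 0.038 m) or (y of key_blue in the frame of pinning_rack between -0.054 and -0.004 m and y of padlock_blue in the frame of outgoing_stand between -0.038 and -0.02 m) or (y of key_blue in the frame of pinning_rack between -0.112 and -0.062 m and y of padlock_blue in the frame of outgoing_stand between -0.096 and -0.078 m))); the robot touches nothing.
It fails at once if a key is pushed or carried from its place (more than 15 mm) (distance of any of key_red, key_yellow, key_green, key_blue from where it was at the start of the episode above 0.015 m).
It also fails if it takes over 99 s, if anything falls off the work surface, if the arm or the gripper's body presses on something with over 40 N, if the wrist force passes 120 N, or if a joint passes its speed limit or range.

## Working session

There is one attempt and no reset: what is moved stays moved. The work goes in short steps, Python scripts to look and compute and a tool call to move; the robot and the scene stay as the last step left them, time stands still between calls to the robot, and variables do not carry over. Pictures are saved under pics/ and viewed, at most 14 in all, crops included, and the job is handed in when it is done.

Besides the shell and the picture viewer there is one more tool, called after "Request:" as name([rows], argument=value, ...), one row to a line, values as JSON. apply_moves: Moves the arm, as the interface text tells. Its arguments: {"type":"object","properties":{"motion":{"type":"array"},"hand":{"type":"number"},"newtons":{"type":"number"}},"required":["motion"]}

```bash
ls; mkdir -p pics
python3 - <<'E'
from station import manip
import cv2,numpy as np
s=manip.state();print(s['t'],s['ee_pos'],s['tool_rot'],s['finger_gap'],manip.nose_length)
for n in("scene","top"):
    c=manip.capture(n);cv2.imwrite(f"pics/{n}0.png",c["frame"][:,:,::-1]);np.savez(f"{n}0.npz",**c);print(n,c["mtx"].tolist(),c["eye"],c["rotation"].tolist())
E
```

```text
pics
0.0 [0.21181495 0.58775513 0.40389344] [[-9.40774547e-01  3.39032592e-01 -3.91043887e-04]
 [ 3.39032773e-01  9.40773210e-01 -1.59586117e-03]
 [-1.73165338e-04 -1.63392227e-03 -9.99998650e-01]] 0.08515186819259489 0.1734
scene [[485.1410375916727, 0.0, 322.31647869238213], [0.0, 485.1410375916727, 196.62207703471006], [0.0, 0.0, 1.0]] [0.16846412 0.36452209 0.78651967] [[-0.7430679523257647, -0.5031094602658654, 0.4412832301565345], [-0.6690671624295107, 0.5724115152284008, -0.47401918673451326], [-0.014112065225119708, -0.6474765850785001, -0.7619546714799811]]
top [[446.9707629852756, 0.0, 323.9355071581873], [0.0, 446.9707629852756, 200.78718803094262], [0.0, 0.0, 1.0]] [ 0.47801822 -0.09693635  0.92721281] [[0.010173085052886778, -0.9961991865063802, 0.08650831835455634], [-0.9998183755114739, -0.008739317804993473, 0.016936360704148848], [-0.01611596506897566, -0.08666490136341162, -0.9961071581619952]]
```

View pics/scene0.png

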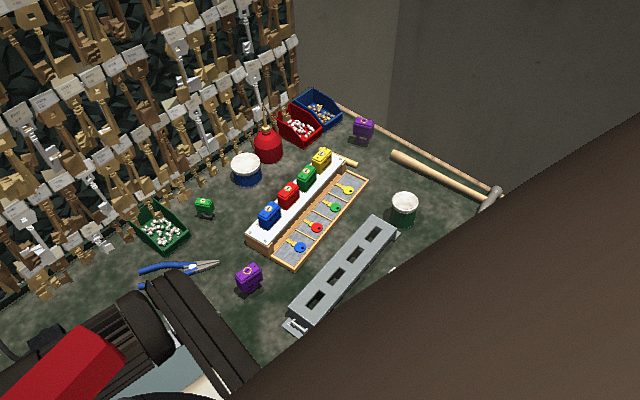

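View pics/top0.png

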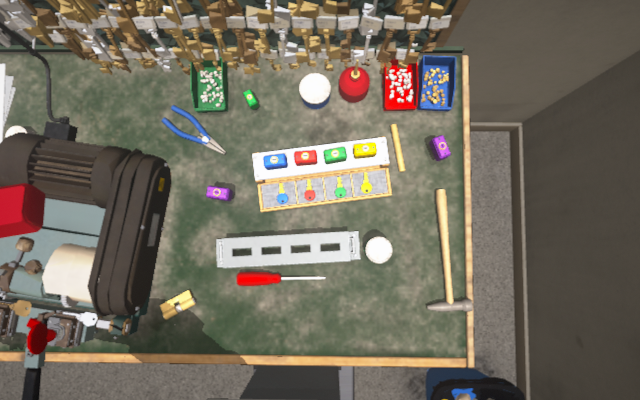

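The top view shows the rack with blue, red, green and yellow from left to right, at about (275,160), (305,156), (335,154) and (365,150). The keys below them are in the same order. The empty stand's slots are at about (242,252), (270,251), (300,249) and (331,247). The purple locks and the small green lock are decoys. The scene view agrees: blue is at (269,213), yellow at (321,158), and the stand is in front.

```bash
cat > h.py <<'E'
import cv2,numpy as np
def ray(c,px,z):
    d=c["rotation"]@np.linalg.solve(c["mtx"],np.array([px[0],px[1],1.]));return (c["eye"]+d*(z-c["eye"][2])/d[2])[:2]
def world(c):
    v,u=np.mgrid[:400,:640];P=np.linalg.inv(c["mtx"])@np.stack([u.ravel(),v.ravel(),np.ones(u.size)])*c["z_map"].ravel()
    return (c["rotation"]@P).T.reshape(400,640,3)+c["eye"]
def box(c,m,z,amin=20):
    out=[]
    for k in cv2.findContours(m.astype(np.uint8),cv2.RETR_EXTERNAL,cv2.CHAIN_APPROX_NONE)[0]:
        if cv2.contourArea(k)<amin: continue
        p=np.float32([ray(c,q[0],z) for q in k]);(x,y),(w,h),a=cv2.minAreaRect(p*1000)
        out.append((round(x/1000,4),round(y/1000,4),round(w,1),round(h,1),round(a,1)))
    return out
E
python3 - <<'E'
from h import *
for n in("top","scene"):
    c=dict(np.load(n+"0.npz"));W=world(c);hsv=cv2.cvtColor(c["frame"],cv2.COLOR_RGB2HSV);H,S,V=cv2.split(hsv)
    X,Y,Z=W[...,0],W[...,1],W[...,2]
    reg=(X>.25)&(X<.75)&(Y>-.35)&(Y<.2)
    print(n)
    for name,m in dict(blue=(H>100)&(H<125),red=(H<6)|(H>174),green=(H>50)&(H<80),yellow=(H>22)&(H<33)).items():
        mm=reg&m&(S>130)&(V>60)
        print(name,"top",box(c,mm&(Z>.077)&(Z<.092),.084),"key",box(c,mm&(Z>.008)&(Z<.03),.02))
    deck=reg&(Z>.037)&(Z<.051)&(S<70);deck=deck.astype(np.uint8)
    print("decks",box(c,deck,.044,800))
    lo=np.uint8(V<75)&cv2.morphologyEx(deck,cv2.MORPH_CLOSE,np.ones((17,17),np.uint8))
    print("slots",box(c,lo,.044,30))
E
```

```text
top
blue top [(0.6281, 0.0128, 22.1, 41.0, 7.6)] key [(0.5608, 0.0042, 18.5, 20.4, 0.5), (0.6814, 0.1823, 35.4, 9.2, 71.9), (0.7068, 0.1781, 62.3, 9.3, 40.8)]
red top [(0.6361, -0.0461, 21.9, 41.0, 5.7)] key [(0.3987, 0.0496, 25.9, 88.8, 0.7), (0.5684, -0.0519, 16.4, 18.4, 0.5)]
green top [(0.6414, -0.102, 20.5, 40.5, 11.9)] key [(0.5751, -0.1141, 16.4, 16.3, 0.4)]
yellow top [(0.6514, -0.1591, 22.3, 41.8, 5.7)] key [(0.594, -0.169, 20.3, 38.7, 78.2)]
decks [(0.4589, -0.0064, 58.0, 251.9, 3.8), (0.6408, -0.0726, 57.1, 269.9, 7.7)]
slots [(0.4522, 0.0796, 10.4, 33.9, 4.4), (0.4547, 0.0225, 33.6, 9.8, 87.1)]
scene
blue top [(0.6272, 0.0188, 25.8, 44.1, 6.8)] key [(0.7019, 0.1857, 56.8, 8.8, 41.5), (0.5608, 0.0097, 19.5, 22.8, 2.8)]
red top [(0.6361, -0.0407, 25.2, 44.6, 6.0)] key [(0.5685, -0.0449, 19.7, 22.1, 42.1)]
green top [(0.6406, -0.097, 24.6, 46.4, 12.0)] key [(0.574, -0.1089, 21.0, 19.9, 8.7)]
yellow top [(0.65, -0.1552, 25.2, 46.0, 6.9)] key [(0.5911, -0.1632, 22.5, 37.4, 70.2)]
decks [(0.4588, -0.0044, 61.1, 254.9, 3.8), (0.6387, -0.0711, 56.0, 272.3, 6.6)]
slots [(0.4541, 0.0814, 13.1, 36.8, 3.1), (0.458, 0.0238, 12.6, 37.3, 3.0), (0.4618, -0.034, 12.9, 37.2, 3.8), (0.4658, -0.0925, 12.8, 36.8, 1.1), (0.461, -0.1522, 34.0, 40.0, 3.5), (0.6435, -0.0923, 30.9, 21.8, 41.3)]
```

Run:
```python
from h import *
for n in("top","scene"):
    c=dict(np.load(n+"0.npz"));W=world(c);ok=c["z_map"]>0
    print(n)
    for y0 in np.arange(-.5,.8,.1):
        r=[]
        for x0 in np.arange(0,.9,.1):
            m=ok&(W[...,0]>=x0)&(W[...,0]<x0+.1)&(W[...,1]>=y0)&(W[...,1]<y0+.1);r.append(round(float(W[...,2][m].max()),2) if m.any() else -1)
        print(round(y0,1),r)
```

```text
top
-0.5 [-0.48, -1, -1, -1, -1, -1, -1, -1, -1]
-0.4 [-0.79, -1, 0.01, 0.03, 0.03, 0.03, 0.07, 0.05, 0.2]
-0.3 [-0.79, -1, 0.01, 0.02, 0.06, 0.02, 0.07, 0.05, 0.29]
-0.2 [-0.69, -0.14, 0.01, 0.01, 0.06, 0.02, 0.09, 0.15, 0.29]
-0.1 [-1, -0.02, 0.01, 0.01, 0.05, 0.02, 0.09, 0.05, 0.29]
-0.0 [-1, -0.02, 0.01, 0.03, 0.05, 0.05, 0.09, 0.06, 0.29]
0.1 [-0.69, -0.02, 0.01, 0.02, 0.05, 0.07, 0.02, 0.05, 0.29]
0.2 [-0.79, -1, 0.09, 0.19, 0.19, 0.18, 0.17, 0.02, 0.3]
0.3 [-0.79, -1, 0.22, 0.23, 0.28, 0.28, 0.17, 0.01, 0.29]
0.4 [-0.79, 0.12, 0.13, 0.16, 0.26, 0.27, 0.17, 0.11, 0.29]
0.5 [-0.79, -1, 0.01, 0.12, 0.11, 0.14, 0.04, 0.04, 0.16]
0.6 [-0.79, -1, -1, -1, -1, -1, 0.01, 0.01, 0.03]
0.7 [-0.79, -1, -1, -1, -1, -1, -1, -1, -1]
scene
-0.5 [-1, -1, -1, -1, -1, -1, -1, -1, -1]
-0.4 [-1, -1, -1, 0.03, 0.03, 0.03, 0.08, 0.05, 0.28]
-0.3 [-1, -1, -1, 0.02, 0.06, 0.02, 0.07, 0.05, 0.33]
-0.2 [-1, -1, -1, 0.0, 0.06, 0.02, 0.09, 0.15, 0.37]
-0.1 [-1, -1, -1, -1, 0.05, 0.02, 0.09, 0.05, 0.42]
-0.0 [-1, -1, -1, -1, 0.05, 0.05, 0.09, 0.06, 0.45]
0.1 [-1, -1, -1, -1, 0.05, 0.07, 0.02, 0.05, 0.49]
0.2 [-1, -1, -1, 0.19, 0.19, 0.18, 0.17, 0.02, 0.5]
0.3 [-1, 0.75, 0.72, 0.19, 0.28, 0.28, 0.17, 0.0, 0.32]
0.4 [-1, -1, -1, -1, 0.28, 0.28, 0.17, 0.11, 0.13]
0.5 [-1, -1, -1, -1, -1, -1, -1, 0.0, -1]
0.6 [-1, -1, -1, -1, -1, -1, -1, -1, -1]
0.7 [-1, -1, -1, -1, -1, -1, -1, -1, -1]
```

Request:
apply_moves([
  [0,0,-0.05,0],
  [0,0,-0.05,0],
  [-0.06,0,0,5.2],
  [-0.06,-0.003,0,5.2],
  [-0.06,-0.003,0,5.2],
  [-0.06,-0.003,0,5.2],
  [-0.06,-0.003,0,5.2],
  [-0.06,-0.003,0,5.2],
  [-0.06,-0.003,0,5.2],
  [-0.06,-0.003,0,5.2],
  [-0.06,-0.003,0,5.2],
  [-0.06,-0.003,0,5.2],
  [-0.06,-0.003,0,5.2],
  [-0.06,-0.003,0,5.2],
], hand=0, newtons=50)

```text
t: 1.85
ee_pos: [0.6423, 0.0538, 0.5042]
tool_rot: [[-0.133, 0.991, -0.001], [0.991, 0.133, -0.0], [-0.0, -0.001, -1.0]]
wrist_force: [0.6, 0.6, 0.2]
finger_gap: 0.0856
gripper_force: 0.0
```

Request:
apply_moves([
  [-0.018,-0.01,0.05,0],
  [-0.018,-0.01,0.05,0],
  [0,0,0.05,0],
  [0,0,0.05,0],
  [0,0,0.05,0],
  [0,0,0.03,0],
  [0,0,0,0],
  [0,0,0,0],
])

```text
t: 2.85
ee_pos: [0.6276, 0.0171, 0.2258]
tool_rot: [[-0.135, 0.991, 0.001], [0.991, 0.135, 0.0], [-0.0, 0.001, -1.0]]
wrist_force: [0.1, -0.5, 0.6]
finger_gap: 0.0856
gripper_force: 0.0
```

Run:
```python
from station import manip
import cv2
c=manip.capture("scene");d=manip.capture("top")
cv2.imwrite("pics/a.png",cv2.hconcat([cv2.resize(c["frame"][100:300,200:440,::-1],None,fx=1.6,fy=1.6),cv2.resize(d["frame"][100:300,200:440,::-1],None,fx=1.6,fy=1.6)]))
s=manip.state();print(s['ee_pos'],s['wrist_force'])
```

```text
[0.62780108 0.01715818 0.22643721] [ 0.3689228  -0.45669512 -0.49511062]
```

View pics/a.png

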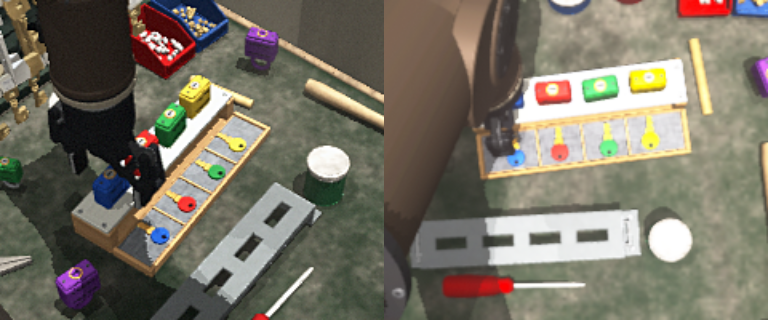

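The fingers straddle the blue lock (crop: (112,185) in the scene view, (505,100) in the top view), and the keys are clear. Closing now.

Request:
apply_moves([
  [0,0,0,0],
  [0,0,0,0],
  [0,0,0,0],
  [0,0,0,0],
  [0,0,0,0],
], hand=1)

```text
t: 3.58
ee_pos: [0.6273, 0.0172, 0.2251]
tool_rot: [[-0.135, 0.991, 0.001], [0.991, 0.135, 0.0], [0.0, 0.001, -1.0]]
wrist_force: [-1.5, 0.6, 5.3]
finger_gap: 0.023
gripper_force: 49.6
```

Request:
apply_moves([
  [0,0,-0.02,0],
  [0,0,-0.035,0],
  [0,0,-0.035,0],
  [0.017,-0.033,0,0],
  [0.018,-0.033,0,0],
  [0.018,-0.033,0,0],
  [0.018,-0.033,0,0],
  [0.0175,-0.032,0,0],
  [0,0,0,3.7],
  [0,0,0,0],
  [0,0,0,0],
])

```text
t: 4.95
ee_pos: [0.4529, 0.0825, 0.3147]
tool_rot: [[-0.072, 0.997, 0.0], [0.997, 0.072, -0.0], [-0.0, 0.0, -1.0]]
wrist_force: [0.2, -0.7, -1.7]
finger_gap: 0.0234
gripper_force: 49.4
```

Run:
```python
from station import manip
from h import *
c=manip.capture("scene");d=manip.capture("top")
cv2.imwrite("pics/b.png",cv2.hconcat([cv2.resize(c["frame"][150:350,220:460,::-1],None,fx=1.6,fy=1.6),cv2.resize(d["frame"][150:350,180:420,::-1],None,fx=1.6,fy=1.6)]))
s=manip.state();print(s['ee_pos'],s['wrist_force'],s['finger_gap'])
np.savez("b.npz",**c)
```

```text
[0.45290425 0.08246614 0.31461852] [ 0.00956649  0.05233736 -1.50885434] 0.02341405000609619
```

View pics/b.png

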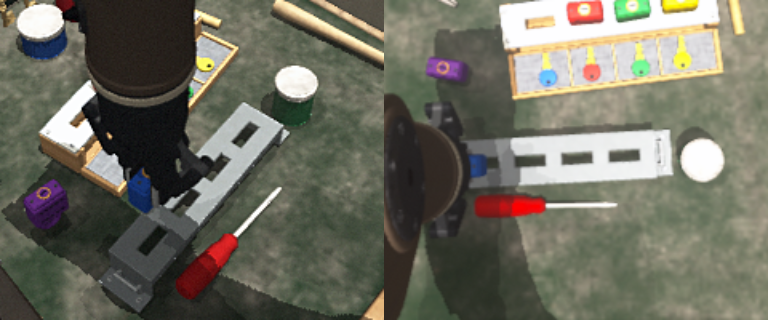

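Blue is gripped upright above the stand's left slot, which is the dark one at (155,240) in the scene crop. The keys are undisturbed. Lowering carefully.

Request:
apply_moves([
  [0,0,0.03,0],
  [0,0,0.025,0],
  [0,0,0.01,0],
  [0,0,0,0],
])

```text
t: 5.55
ee_pos: [0.4527, 0.0825, 0.2494]
tool_rot: [[-0.071, 0.997, -0.001], [0.997, 0.071, -0.001], [-0.0, -0.001, -1.0]]
wrist_force: [0.5, -0.4, -1.5]
finger_gap: 0.0233
gripper_force: 49.4
```

Request:
apply_moves([
  [0,0,0.008,0],
  [0,0,0.008,0],
  [0,0,0.006,0],
  [0,0,0,0],
  [0,0,0,0],
])

```text
t: 6.18
ee_pos: [0.4527, 0.0827, 0.2278]
tool_rot: [[-0.071, 0.997, 0.0], [0.997, 0.071, 0.0], [0.0, 0.0, -1.0]]
wrist_force: [0.6, 0.8, -1.6]
finger_gap: 0.0233
gripper_force: 49.4
```

Request:
apply_moves([
  [0,0,0.0015,0],
  [0,0,0,0],
])

```text
t: 6.42
ee_pos: [0.4526, 0.0827, 0.2262]
tool_rot: [[-0.071, 0.997, 0.0], [0.997, 0.071, 0.0], [0.0, 0.0, -1.0]]
wrist_force: [0.3, 0.2, -1.4]
finger_gap: 0.0231
gripper_force: 49.4
```

Request:
apply_moves([
  [0,0,0,0],
  [0,0,0,0],
  [0,0,0,0],
  [0,0,0,0],
  [0,0,-0.03,0],
  [0,0,-0.055,0],
  [-0.034,0.043,0,0],
  [-0.034,0.043,0,0],
  [-0.034,0.043,0,0],
  [-0.034,0.044,0,0],
  [0,0,0,-3.7],
  [0,0,0,0],
  [0,0,0,0],
], hand=0)

```text
t: 8.05
ee_pos: [0.6344, -0.04, 0.3111]
tool_rot: [[-0.135, 0.991, -0.001], [0.991, 0.135, 0.001], [0.001, -0.0, -1.0]]
wrist_force: [-0.3, 0.5, -0.4]
finger_gap: 0.0855
gripper_force: 0.0
```

```bash
cat > chk.py <<'E'
from station import manip
from h import *
import sys
for n in("scene","top"):
    c=manip.capture(n);cv2.imwrite(f"pics/{sys.argv[1]}_{n}.png",c["frame"][:,:,::-1]);W=world(c);H,S,V=cv2.split(cv2.cvtColor(c["frame"],cv2.COLOR_RGB2HSV));X,Y,Z=np.moveaxis(W,2,0)
    print(n)
    for k,m in dict(blue=(H>100)&(H<125),red=(H<6)|(H>174),green=(H>50)&(H<80),yellow=(H>22)&(H<33)).items():
        print(k,box(c,m&(X>.4)&(X<.7)&(Y<.14)&(Y>-.25)&(S>130)&(V>60)&(Z>.077)&(Z<.095),.084))
    deck=np.uint8((X>.4)&(X<.7)&(Y<.14)&(Y>-.25)&(Z>.037)&(Z<.051)&(S<70))
    print("slots",[b for b in box(c,np.uint8(V<75)&cv2.morphologyEx(deck,cv2.MORPH_CLOSE,np.ones((17,17),np.uint8)),.044,30) if abs(max(b[2:4])-36)<4])
s=manip.state();print(s['t'],s['ee_pos'],s['tool_rot'][:2,:2].tolist())
E
python3 chk.py c
```

```text
scene
blue [(0.451, 0.0839, 23.7, 44.8, 4.9)]
red [(0.6357, -0.0406, 25.3, 44.5, 4.6)]
green [(0.6403, -0.0951, 25.3, 42.9, 17.3)]
yellow [(0.6454, -0.1597, 21.4, 47.2, 36.4)]
slots [(0.4618, -0.034, 12.9, 37.2, 3.8), (0.4657, -0.0921, 12.7, 36.4, 4.7)]
top
blue []
red [(0.6379, -0.0608, 21.3, 11.5, 0.7)]
green [(0.6414, -0.1021, 21.6, 40.2, 9.9)]
yellow [(0.6516, -0.1591, 21.9, 41.8, 5.7)]
slots []
8.15 [ 0.63446193 -0.03995415  0.31135217] [[-0.1354702745810884, 0.9907814092618139], [0.9907812779747964, 0.13547028822671506]]
```

Request:
apply_moves([
  [0,0,0.04,0],
  [0,0,0.04,0],
  [0,0,0.005,0],
  [0,0,0,0],
])

```text
t: 8.65
ee_pos: [0.6351, -0.0406, 0.2271]
tool_rot: [[-0.135, 0.991, 0.001], [0.991, 0.135, -0.0], [-0.0, 0.001, -1.0]]
wrist_force: [1.0, 0.4, -0.2]
finger_gap: 0.0855
gripper_force: 0.0
```

Request:
apply_moves([
  [0,0,0,0],
  [0,0,0,0],
  [0,0,0,0],
  [0,0,0,0],
  [0,0,0,0],
], hand=1)

```text
t: 9.28
ee_pos: [0.6351, -0.0407, 0.2269]
tool_rot: [[-0.135, 0.991, 0.001], [0.991, 0.135, 0.0], [0.0, 0.001, -1.0]]
wrist_force: [-0.7, -0.1, 6.0]
finger_gap: 0.0232
gripper_force: 49.9
```

Request:
apply_moves([
  [0,0,-0.02,0],
  [0,0,-0.035,0],
  [0,0,-0.035,0],
  [0.0175,-0.033,0,0],
  [0.0175,-0.0335,0,0],
  [0.0175,-0.0335,0,0],
  [0.0175,-0.0335,0,0],
  [0.0175,-0.0335,0,0],
  [0,0,0,3.7],
  [0,0,0,0],
  [0,0,0,0],
  [0,0,0.03,0],
  [0,0,0.025,0],
  [0,0,0.01,0],
  [0,0,0,0],
])

```text
t: 11.15
ee_pos: [0.4577, 0.0232, 0.251]
tool_rot: [[-0.071, 0.997, -0.001], [0.997, 0.071, -0.0], [-0.0, -0.001, -1.0]]
wrist_force: [-0.1, 0.5, -1.5]
finger_gap: 0.0229
gripper_force: 49.5
```

Request:
apply_moves([
  [0,0,0.008,0],
  [0,0,0.008,0],
  [0,0,0.007,0],
  [0,0,0,0],
  [0,0,0,0],
])

```text
t: 11.78
ee_pos: [0.4576, 0.0234, 0.2283]
tool_rot: [[-0.071, 0.997, 0.0], [0.997, 0.071, 0.0], [0.0, 0.0, -1.0]]
wrist_force: [-0.3, -0.1, -2.1]
finger_gap: 0.023
gripper_force: 49.5
```

Request:
apply_moves([
  [0,0,0.0015,0],
  [0,0,0,0],
])

```text
t: 12.02
ee_pos: [0.4577, 0.0235, 0.2269]
tool_rot: [[-0.071, 0.997, 0.001], [0.997, 0.071, 0.0], [0.0, 0.001, -1.0]]
wrist_force: [-0.6, 0.6, -0.1]
finger_gap: 0.0232
gripper_force: 49.6
```

Request:
apply_moves([
  [0,0,0,0],
  [0,0,0,0],
  [0,0,0,0],
  [0,0,0,0],
  [0,0,-0.03,0],
  [0,0,-0.055,0],
  [-0.0335,0.044,0,0],
  [-0.0335,0.044,0,0],
  [-0.0335,0.044,0,0],
  [-0.034,0.044,0,0],
  [0,0,0,-3.7],
  [0,0,0,0],
  [0,0,0,0],
], hand=0)

```text
t: 13.65
ee_pos: [0.6423, -0.0976, 0.3116]
tool_rot: [[-0.135, 0.991, -0.001], [0.991, 0.135, 0.001], [0.001, -0.0, -1.0]]
wrist_force: [1.3, 0.7, -0.4]
finger_gap: 0.0852
gripper_force: 0.0
```

```bash
python3 chk.py d
```

```text
scene
blue [(0.4508, 0.0833, 24.0, 43.6, 3.5)]
red [(0.456, 0.0234, 23.9, 44.2, 3.2)]
green [(0.6399, -0.0969, 25.4, 46.8, 12.8)]
yellow [(0.6496, -0.145, 23.6, 25.7, 6.7)]
slots [(0.4617, -0.0345, 13.0, 36.2, 4.2), (0.4658, -0.0922, 12.8, 36.2, 0.7)]
top
blue []
red []
green []
yellow [(0.6519, -0.1608, 21.5, 38.9, 8.1)]
slots []
13.75 [ 0.64231863 -0.09756125  0.3118917 ] [[-0.13535749950953122, 0.9907968244038141], [0.9907967104665433, 0.1353574882045801]]
```

View pics/d_scene.png

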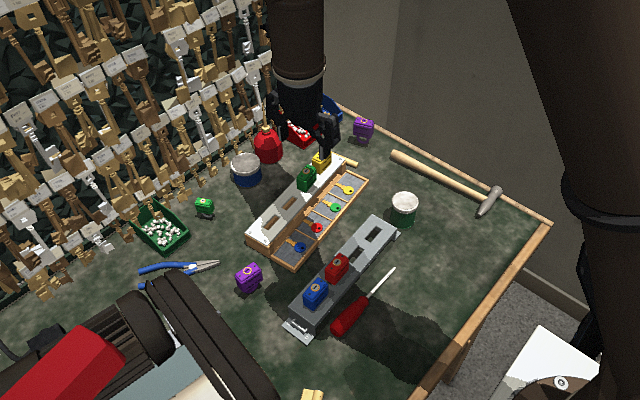

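Blue (315,290) and red (337,267) are seated flat in the first two slots, and the keys are in place. Green and yellow are still in the rack at (306,178) and (320,160). Next is green.

Request:
apply_moves([
  [0,0,0.04,0],
  [0,0,0.04,0],
  [0,0,0.005,0],
  [0,0,0,0],
])

```text
t: 14.25
ee_pos: [0.6429, -0.0982, 0.2277]
tool_rot: [[-0.135, 0.991, 0.001], [0.991, 0.135, -0.0], [-0.0, 0.001, -1.0]]
wrist_force: [-0.9, -0.4, 0.6]
finger_gap: 0.0858
gripper_force: 0.0
```

Request:
apply_moves([
  [0,0,0,0],
  [0,0,0,0],
  [0,0,0,0],
  [0,0,0,0],
  [0,0,0,0],
], hand=1)

```text
t: 14.88
ee_pos: [0.6429, -0.0983, 0.2275]
tool_rot: [[-0.135, 0.991, 0.001], [0.991, 0.135, 0.0], [0.0, 0.001, -1.0]]
wrist_force: [-1.6, 0.4, 5.5]
finger_gap: 0.0233
gripper_force: 48.2
```

Request:
apply_moves([
  [0,0,-0.02,0],
  [0,0,-0.035,0],
  [0,0,-0.035,0],
  [0.0175,-0.034,0,0],
  [0.0175,-0.034,0,0],
  [0.0175,-0.034,0,0],
  [0.0175,-0.034,0,0],
  [0.018,-0.0345,0,0],
  [0,0,0,3.7],
  [0,0,0,0],
  [0,0,0,0],
  [0,0,0.03,0],
  [0,0,0.025,0],
  [0,0,0.01,0],
  [0,0,0,0],
])

```text
t: 16.75
ee_pos: [0.462, -0.0343, 0.2515]
tool_rot: [[-0.071, 0.997, -0.001], [0.997, 0.071, -0.0], [-0.0, -0.001, -1.0]]
wrist_force: [0.5, 0.4, -1.4]
finger_gap: 0.0233
gripper_force: 48.4
```

Request:
apply_moves([
  [0,0,0.008,0],
  [0,0,0.008,0],
  [0,0,0.007,0],
  [0,0,0,0],
  [0,0,0,0],
])

```text
t: 17.38
ee_pos: [0.4619, -0.0341, 0.2288]
tool_rot: [[-0.071, 0.997, 0.0], [0.997, 0.071, 0.0], [0.0, 0.0, -1.0]]
wrist_force: [-0.1, 0.9, -1.1]
finger_gap: 0.0235
gripper_force: 48.4
```

Request:
apply_moves([
  [0,0,0.0015,0],
  [0,0,0,0],
])

```text
t: 17.62
ee_pos: [0.462, -0.0341, 0.2274]
tool_rot: [[-0.071, 0.997, 0.001], [0.997, 0.071, 0.0], [0.0, 0.001, -1.0]]
wrist_force: [-0.2, 0.5, 0.1]
finger_gap: 0.0233
gripper_force: 48.6
```

Request:
apply_moves([
  [0,0,0,0],
  [0,0,0,0],
  [0,0,0,0],
  [0,0,0,0],
  [0,0,-0.03,0],
  [0,0,-0.055,0],
  [-0.0335,0.045,0,0],
  [-0.0335,0.045,0,0],
  [-0.0335,0.045,0,0],
  [-0.034,0.0445,0,0],
  [0,0,0,-3.7],
  [0,0,0,0],
  [0,0,0,0],
], hand=0)

```text
t: 19.25
ee_pos: [0.65, -0.155, 0.3121]
tool_rot: [[-0.135, 0.991, -0.0], [0.991, 0.135, 0.001], [0.001, -0.0, -1.0]]
wrist_force: [-0.4, -0.3, 0.6]
finger_gap: 0.0851
gripper_force: 0.0
```

```bash
python3 chk.py e
```

```text
scene
blue [(0.4511, 0.0832, 23.6, 43.5, 4.5)]
red [(0.4559, 0.0233, 24.3, 44.3, 4.1)]
green [(0.4601, -0.0332, 22.7, 43.5, 1.2)]
yellow [(0.6511, -0.1545, 24.5, 47.9, 10.2)]
slots [(0.4614, -0.1516, 33.0, 39.0, 3.5)]
top
blue []
red []
green []
yellow []
slots []
19.35 [ 0.65010889 -0.15489222  0.31242802] [[-0.13517288104450015, 0.9908220257969987], [0.990821923981979, 0.1351728322553427]]
```

Request:
apply_moves([
  [0,0,0.04,0],
  [0,0,0.04,0],
  [0,0,0.005,0],
  [0,0,0,0],
])

```text
t: 19.85
ee_pos: [0.6507, -0.1555, 0.2282]
tool_rot: [[-0.135, 0.991, 0.001], [0.991, 0.135, -0.0], [-0.0, 0.001, -1.0]]
wrist_force: [0.2, -1.3, 0.0]
finger_gap: 0.0858
gripper_force: 0.0
```

Request:
apply_moves([
  [0,0,0,0],
  [0,0,0,0],
  [0,0,0,0],
  [0,0,0,0],
  [0,0,0,0],
], hand=1)

```text
t: 20.48
ee_pos: [0.6507, -0.1556, 0.228]
tool_rot: [[-0.135, 0.991, 0.001], [0.991, 0.135, 0.0], [-0.0, 0.001, -1.0]]
wrist_force: [-0.5, 1.0, 5.8]
finger_gap: 0.0229
gripper_force: 49.9
```

Request:
apply_moves([
  [0,0,-0.02,0],
  [0,0,-0.035,0],
  [0,0,-0.035,0],
  [0.0175,-0.035,0,0],
  [0.0175,-0.035,0,0],
  [0.0175,-0.035,0,0],
  [0.0175,-0.035,0,0],
  [0.018,-0.0345,0,0],
  [0,0,0,3.7],
  [0,0,0,0],
  [0,0,0,0],
  [0,0,0.03,0],
  [0,0,0.025,0],
  [0,0,0.01,0],
  [0,0,0,0],
])

```text
t: 22.35
ee_pos: [0.4658, -0.0922, 0.252]
tool_rot: [[-0.071, 0.997, -0.001], [0.997, 0.071, -0.0], [-0.0, -0.001, -1.0]]
wrist_force: [-0.1, -0.9, 0.1]
finger_gap: 0.0232
gripper_force: 49.4
```

Request:
apply_moves([
  [0,0,0.008,0],
  [0,0,0.008,0],
  [0,0,0.007,0],
  [0,0,0.0015,0],
  [0,0,0,0],
  [0,0,0,0],
])

```text
t: 23.1
ee_pos: [0.4655, -0.0919, 0.2278]
tool_rot: [[-0.071, 0.997, -0.0], [0.997, 0.071, 0.0], [0.0, -0.0, -1.0]]
wrist_force: [-2.6, 0.4, 5.7]
finger_gap: 0.0228
gripper_force: 50.2
```

Release, rise, and back away to the right so the cameras see everything.

Request:
apply_moves([
  [0,0,0,0],
  [0,0,0,0],
  [0,0,0,0],
  [0,0,0,0],
  [0,0,-0.03,0],
  [0,0,-0.055,0],
  [0,0,-0.05,0],
  [-0.04,0,-0.03,0],
  [-0.05,0,0,0],
  [-0.05,0,0,0],
  [-0.05,0,0,0],
  [0,0,0,0],
  [0,0,0,0],
], hand=0)

```text
t: 24.72
ee_pos: [0.4791, -0.281, 0.3923]
tool_rot: [[-0.071, 0.997, -0.001], [0.997, 0.071, 0.001], [0.001, -0.001, -1.0]]
wrist_force: [-0.6, 0.4, -0.4]
finger_gap: 0.0854
gripper_force: 0.0
```

```bash
python3 chk.py f
```

```text
scene
blue [(0.451, 0.0829, 23.9, 43.1, 5.3)]
red [(0.4559, 0.0229, 23.8, 44.3, 4.8)]
green [(0.4602, -0.0327, 22.5, 44.5, 1.2)]
yellow [(0.464, -0.0923, 23.5, 44.7, 6.2)]
slots []
top
blue [(0.453, 0.0771, 22.4, 39.7, 1.7)]
red [(0.4575, 0.0179, 22.4, 41.6, 0.6)]
green [(0.4609, -0.0395, 20.6, 39.5, 0.6)]
yellow [(0.4651, -0.0968, 22.4, 42.3, 4.4)]
slots []
24.825 [ 0.4794216  -0.28007118  0.39248208] [[-0.07304288474887755, 0.9973287727372754], [0.9973282481765392, 0.07304309213755346]]
```

View pics/f_scene.png

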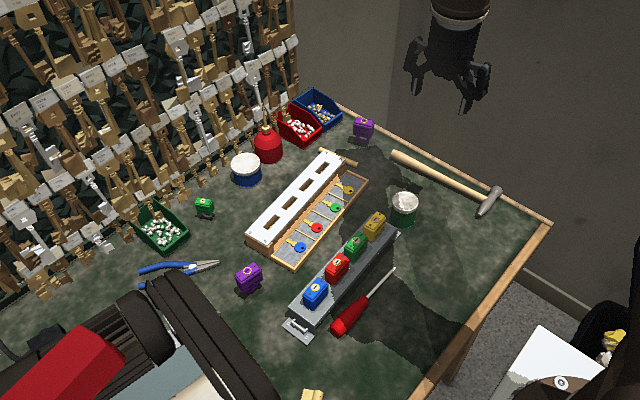

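View pics/f_top.png

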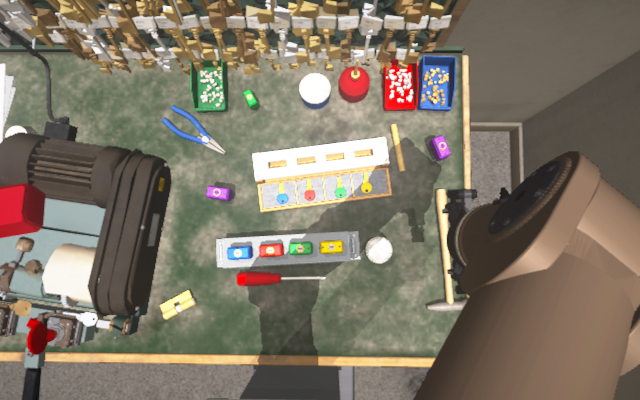

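All four padlocks sit flat in the stand in the order blue, red, green, yellow (top view (240,253) to (332,247)). The averaged positions are within about 1 mm of the slot centres. The keys are unmoved and the arm is clear.

```bash
python3 -c "
from station import manip
print(manip.job_done())"
```

```text
the job is handed in; nothing more can be done
None
```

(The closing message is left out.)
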